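# Fasten the hasp of the long dye case

## Task

On this craft-room counter stand two plywood cases with their lids down but their steel hasps left standing open. Fasten the longer case: swing its hasp over and down until it lies flat on the lid with the staple standing up through it. Leave the shorter case's hasp standing as it is.

Things in the scene. Friction and masses are not known exactly. Their poses are not given: they have to be found in the camera images.
- long_case: Longer plywood case, 170 x 280 mm, 100 mm high to its closed lid; cannot shift. Origin: centre of underside; z up, y along the 280 mm. On the lid at x = 0: hasp hinge line (parallel to x) at y -45 mm, 106 mm above the underside; wire staple loop at y +7 mm, 19 mm long along y, 5 mm thick, rising 23 mm above the lid. Loose tape roll (64 mm across, 20 high) on the lid around x +49, y -100 mm.
- long_hasp (a joint): Long case's hasp angle, rad: 0 = closed (stop), flat on the lid, pointing to the case's +y; pi/2 = upright; more = leaning back to -y. Starts at 1.0 to 1.9. Stiff hinge: stays where left, needs 1 to 2 N at the end. Steel strap 36 mm wide, 4 thick, 103 mm from hinge line to the far edge of its 6 mm thick rolled end; slot for the staple 9 mm wide, 40 to 64 mm from the hinge line.
- long_hasp_end (a point): Centre of the rolled free end of the long case's hasp, 100 mm from the hinge line; its x axis lies along the 36 mm wide rolled end, its y axis points from hinge to free end. When closed it is 55 mm from the case's centre towards +y, 106 mm above the underside.
- short_hasp_end (a point): The same point on the other, shorter case (170 x 170 mm in plan, 100 mm high, same plywood, same hasp, hinge line and staple placed the same way). This hasp also stands open and is to be left alone.

How it is judged:
By the outcome, as a careful person would: the job done as asked, in the order asked, and still so for the second after the job is handed in, with the robot touching nothing.
It also fails if it takes over 32 s, if anything falls off the work surface, if the arm or the gripper's body presses on something with over 40 N, if the wrist force passes 120 N, or if a joint passes its speed limit or range.

## Robot

A 7-joint arm with a two-finger parallel gripper is mounted at the origin on the work surface. World frame = base frame: x ahead of the robot, y to its left, z up, the work surface at z = 0. Lengths are in m, angles in rad, forces in N, time in s.
With the tool pointing down it reaches from about 0.425 to 0.925 m from the base axis. Payload 6.8 kg.
Tool frame: the origin (TCP) lies at the very end of the fingers, on their centre line; the grasp point (between the pads) lies 19 mm behind it (manip.hold_point_z is the z of the grasp point in the tool frame, in m); z points along the fingers, y is the direction in which the jaws open and shut (so a half turn about z gives the same grasp; the last joint's range is limited). The gripper opens to 85 mm and grips with 20 to 120 N. Pads are 22 mm wide; open, the fingers measure 114 mm over their backs; the gripper's body (76 mm by 85 mm) begins 54 mm behind the grasp point. The pads swing forward as they close: fully open they stand 13 mm farther back than shut.
Start: joints at [-1.386, 0.477, 0.022, 1.555, -0.011, 1.109, -0.083], TCP at [0.195, 0.646, 0.231] pointing down, gripper open.
Joint ranges: [-2.96, 2.96], [-0.34, 2.1], [-1.41, 1.46], [0.24, 2.44], [-1.37, 4.51], [0.17, 1.92], [-2.96, 2.96]. Speed limits (rad/s): [2.39, 2.39, 3.14, 3.14, 3.14, 3.14, 3.14].

## Interface

Orientations are given as a rotation vector (axis times angle).
In Python, from rig import manip gives the robot as it stands.
- The arm moves only by the tool send_rows, never from a script. Its argument "increments" is one flat list of numbers, 7 for each row, row after row: the shift along the tool's x, y, z in units of 40 mm (1.0 is 40 mm), then the turn, a rotation vector about the tool's x, y, z in units of 5 degrees (1.0 is 5 degrees), then the opening, from 0 (shut) to 1 (fully open). A call has 1 to 10 rows; each row shifts and turns the commanded pose from where the row before left it, along the tool's axes as they then stand; what a row does not reach is not made up. A row lasts 1/12 s, in which the tool goes at most 41.7 mm and 7.16 degrees, less where a joint would pass 70% of its speed; a pose out of reach is approached as far as the arm can. A call is refused whole if a number of a shift passes 1 or a number of a turn 1, either way. A call with a gripper value outside its range is refused whole. The fingers move at their own pace and stop on an object; the grip force is fixed at half the most. Time passes only in rows, so rows that do not move let the fingers close. It gives the time, the measured TCP pose, the force and the opening at its end, in the units of the state.
- manip.get_state(): the state, without advancing time (a new reading comes with each control period).
- manip.get_image(name): name is "scene" or "top"; returns a dict with "pixels" (480x640x3 uint8, red, green, blue), "K" (3x3 intrinsics, pixels), "D" ([k1, k2, p1, p2, k3] as OpenCV has them; the pictures are not rectified), "pose" (4x4, takes a point from camera to world coordinates). Camera axes: x right, y down, z forward; pixel columns grow to the right and rows downward; lengths in m; the calibration is good to about 2 mm. A picture is of the moment at which its call begins. There is no depth.
- manip.job_done(): hands the job in, once; it reports no verdict.
The state is a dict: "t": time; "joints": joint angles; "joint_vel": joint speeds; "effort": joint torques, N m; "eef_pos": TCP position; "tool_rot": TCP orientation; "contact_force": force on the tool from outside, world axes, zero at the start; "torque": the same for the moment, N m; "gripper_width": opening from 0.0 (shut) to 1.0 (fully open).
Only numpy, scipy, OpenCV 4.12 (cv2) and the standard library are available. Lean on these libraries where they do the work, as an engineer would, in place of code of your own. Each camera call takes 0.05 s, during which the arm holds its last target. There are 200 camera calls.

## Working session

There is one attempt and no reset: what is moved stays moved. The work goes in short steps, Python scripts to look and compute and a tool call to move; the robot and the scene stay as the last step left them, time stands still between calls to the robot, and variables do not carry over. Pictures are saved under pics/ and viewed, about 8 in all and at most 12, crops included, and the job is handed in when it is done.

Besides the shell and the picture viewer there is one more tool, called after "Emit:" as name(argument=value, ...) on one line, values as JSON. send_rows: Moves the arm, as the interface text tells. Its arguments: {"type":"object","properties":{"increments":{"type":"array","items":{"type":"number"}}},"required":["increments"]}

```bash
mkdir -p pics; ls; python3 - <<'E'
from rig import manip
import cv2,numpy as np
s=manip.get_state();print(s['t'],s['eef_pos'],s['tool_rot'],s['gripper_width'],manip.hold_point_z)
for n in("scene","top"):
    d=manip.get_image(n);cv2.imwrite(f"pics/{n}0.png",d["pixels"][:,:,::-1]);np.savez(f"{n}0.npz",**d)
    print(n,d["K"].tolist(),d["D"],d["pose"].round(4).tolist())
E
```

```text
pics
0.0 [0.19467085 0.64570358 0.23033886] [-4.58271906e-01 -3.10784763e+00  2.85391960e-03] 1.0026860113923046 -0.0187
scene [[540.33197541774, 0.0, 329.2516402676917], [0.0, 540.33197541774, 237.56329910801287], [0.0, 0.0, 1.0]] [0.00521247 0.         0.         0.         0.        ] [[-0.5311, 0.5648, -0.6316, 1.3079], [0.8473, 0.3597, -0.3908, 0.5112], [0.0065, -0.7427, -0.6696, 0.9141], [0.0, 0.0, 0.0, 1.0]]
top [[465.2663916081685, 0.0, 312.6489780364257], [0.0, 465.2663916081685, 241.40372178683603], [0.0, 0.0, 1.0]] [-0.0204266  0.         0.         0.         0.       ] [[-0.0121, -0.9979, 0.0629, 0.472], [-0.9999, 0.0126, 0.0073, 0.0069], [-0.0081, -0.0628, -0.998, 1.0372], [0.0, 0.0, 0.0, 1.0]]
```

View pics/scene0.png

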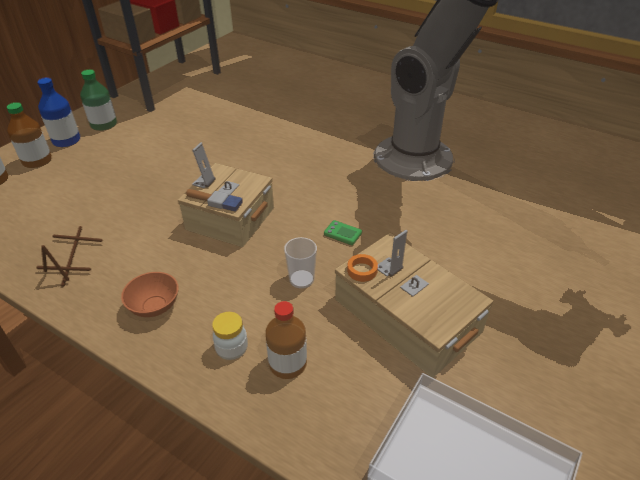

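View pics/top0.png

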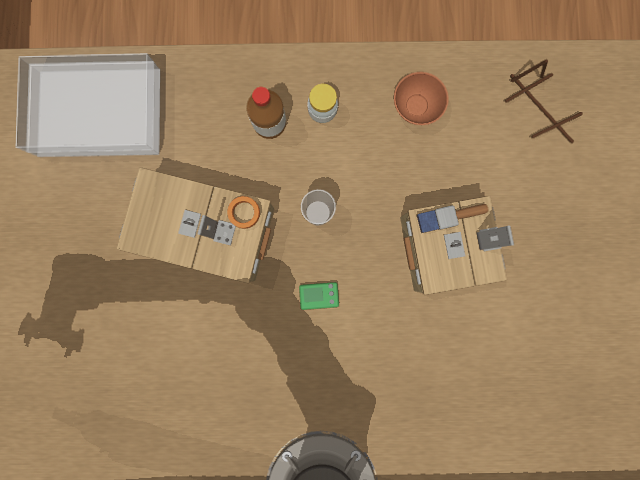

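```bash
cat > h.py <<'E'
import cv2,numpy as np
def ray(d,uv):
    p=cv2.undistortPoints(np.array([[uv]],float),d["K"],d["D"])[0,0]
    T=d["pose"];return T[:3,3],T[:3,:3]@np.array([p[0],p[1],1])
def onz(d,uv,z):
    o,v=ray(d,uv);return o+v*(z-o[2])/v[2]
def proj(d,P):
    T=np.linalg.inv(d["pose"]);return cv2.projectPoints(np.array(P,float).reshape(-1,3),cv2.Rodrigues(T[:3,:3])[0],T[:3,3],d["K"],d["D"])[0].reshape(-1,2)
E
python3 - <<'E'
from h import *
d=np.load("top0.npz")
for uv in [(141,168),(273,200),(250,281),(117,248)]: print(uv,onz(d,uv,.1).round(4))
a=cv2.resize(cv2.imread("pics/top0.png")[155:290,105:285],None,fx=4.4,fy=4.4,interpolation=cv2.INTER_CUBIC)
cv2.imwrite("pics/c1.png",a)
b=cv2.resize(cv2.imread("pics/scene0.png")[225:365,325:505],None,fx=4.2,fy=4.2,interpolation=cv2.INTER_CUBIC)
cv2.imwrite("pics/c2.png",b)
E
```

```text
(141, 168) [0.6865 0.364  0.1   ]
(273, 200) [0.6164 0.0933 0.1   ]
(250, 281) [0.4529 0.1407 0.1   ]
(117, 248) [0.5227 0.4112 0.1   ]
```

View pics/c1.png

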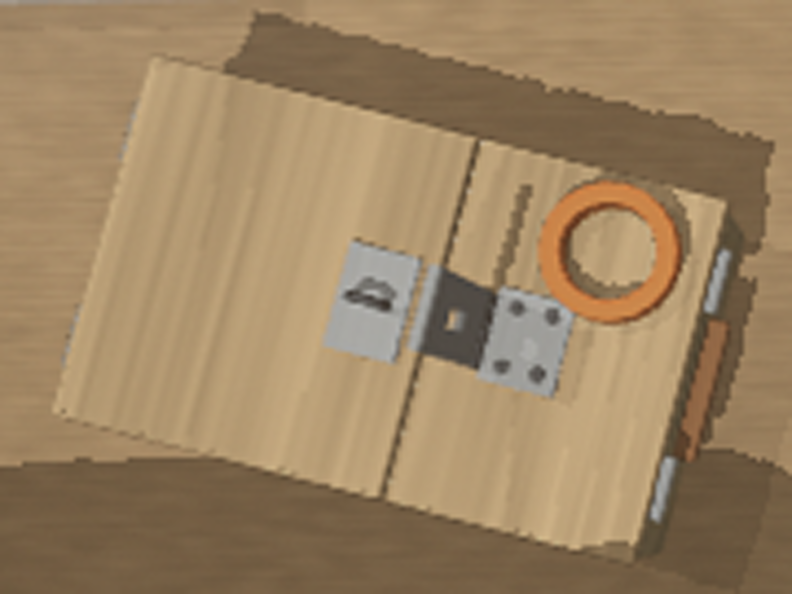

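View pics/c2.png

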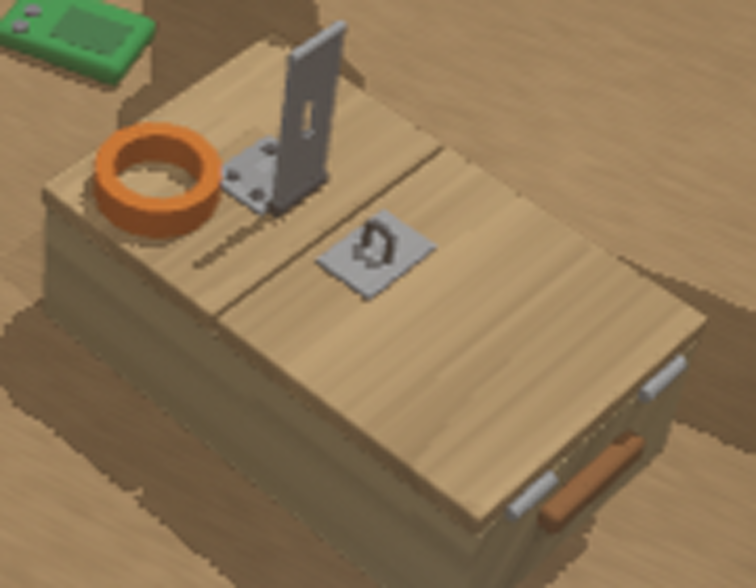

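```bash
cat >> h.py <<'E'
ey=np.array([.2507,.9681,0]);ex=np.array([.9681,-.2507,0]);C=np.array([.5696,.2523,0]);H=C-.045*ey+[0,0,.106]
def P(r,h,x=0): return H+r*ey+[0,0,h]+x*ex
E
python3 - <<'E'
from h import *
top=np.load("top0.npz");sc=np.load("scene0.npz")
print("H",H, proj(top,[H,P(.052,.01)]),proj(sc,[H,P(.052,.01)]))
for th in np.arange(1.0,1.91,.1):
    p=P(.1*np.cos(th),.1*np.sin(th));print(th.round(2),proj(top,p),proj(sc,p))
E
```

```text
H [0.5583185 0.2087355 0.106    ] [[215.64642271 228.96541976]
 [189.44846525 222.34134971]] [[394.43348586 270.03143554]
 [414.1066644  279.93596301]]
1.0 [[177.41788205 217.89861922]] [[419.18290748 254.08684108]]
1.1 [[181.16953022 218.71191085]] [[416.01500075 249.97382354]]
1.2 [[185.34602577 219.64807594]] [[412.62530887 246.09058379]]
1.3 [[189.89875446 220.69664102]] [[409.05692777 242.48350891]]
1.4 [[194.77151729 221.84497308]] [[405.35496382 239.1943334 ]]
1.5 [[199.90156019 223.07849444]] [[401.56563584 236.25948101]]
1.6 [[205.22087558 224.38097398]] [[397.73538746 233.7095724 ]]
1.7 [[210.65772458 225.73488425]] [[393.91004106 231.56910652]]
1.8 [[216.13831189 227.12180862]] [[390.13402072 229.85631482]]
1.9 [[221.58853368 228.52287942]] [[386.44966561 228.58317905]]
```

Emit:
send_rows(increments=[-0.6,-0.44,-0.13,0,0,0,0,-0.6,-0.44,-0.13,0,0,0,0,-0.6,-0.44,-0.13,0,0,0,0,-0.6,-0.44,-0.13,0,0,0,0,-0.6,-0.44,-0.13,0,0,0,0,-0.6,-0.44,-0.13,0,0,0,0,-0.6,-0.44,-0.13,0,0,0,0,-0.6,-0.44,-0.13,0,0,0,0,-0.6,-0.44,-0.13,0,0,0,0,-0.6,-0.44,-0.13,0,0,0,0])

```text
t: 0.93
eef_pos: [0.3743, 0.4069, 0.2832]
tool_rot: [-0.458, -3.108, 0.001]
contact_force: [0.7, -0.0, -0.3]
gripper_width: -0.0
```

Emit:
send_rows(increments=[-0.6,-0.44,0,0,0,0,0,-0.6,-0.44,0,0,0,0,0,-0.6,-0.44,0,0,0,0,0,-0.6,-0.44,0,0,0,0,0,-0.6,-0.44,0,0,0,0,0,-0.6,-0.44,0,0,0,0,0,-0.6,-0.44,0,0,0,0,0,-0.6,-0.44,0,0,0,0,0,-0.6,-0.44,0,0,0,0,0,-0.6,-0.44,0,0,0,0,0])

```text
t: 1.77
eef_pos: [0.5532, 0.1693, 0.283]
tool_rot: [-0.458, -3.107, 0.0]
contact_force: [-0.2, -0.1, -0.3]
gripper_width: -0.0
```

Emit:
send_rows(increments=[0,0,0,0,0,1,0,0,0,0,0,0,1,0,0,0,0,0,0,1,0,0,0,0,0,0,1,0,0,0,0,0,0,1,0,0,0,0,0,0,1,0,0,0,0,0,0,1,0,0,0,0,0,0,1,0,0,0,0,0,0,1,0,0,0,0,0,0,1,0])

```text
t: 2.6
eef_pos: [0.5525, 0.1706, 0.2829]
tool_rot: [-1.734, -2.619, 0.001]
contact_force: [0.2, -1.0, -1.0]
gripper_width: 0.002
```

Emit:
send_rows(increments=[0,0,0,0,0,1,0,0,0,0,0,0,1,0,0,0,0,0,0,1,0,0,0,0,0,0,1,0,0,0,0,0,0,1,0,0,0,0,0,0,1,0,0,0,0,0,0,1,0,0,0,0,0,0,0.5,0,0,0,0,0,0,0,0])

```text
t: 3.35
eef_pos: [0.5525, 0.1707, 0.2829]
tool_rot: [-2.481, -1.926, 0.001]
contact_force: [-0.3, 0.5, 0.6]
gripper_width: -0.002
```

Emit:
send_rows(increments=[0,-0.1,0.6,0,0,0,0,0,0,0.65,0,0,0,0,0,0,0.65,0,0,0,0,0,0,0.65,0,0,0,0,0,0,0,0,0,0,0])

```text
t: 3.77
eef_pos: [0.5455, 0.1709, 0.1765]
tool_rot: [-2.477, -1.929, 0.013]
contact_force: [-0.4, -0.7, -1.1]
gripper_width: 0.001
```

```bash
python3 - <<'E'
from h import *
from rig import manip
s=manip.get_state();p=s['eef_pos']-H;r0,h0=p@ey,p[2];print(r0,h0,p@ex,s['contact_force'])
prev=(r0,h0)
for th in [1.5,1.3,1.1,.9,.7,.5,.35,.2,.1,0]:
    L=.085+.011*(1.5-th)/1.5;c,n=np.cos(th),np.sin(th)
    q=(L*c-.003*n-.011,L*n+.003*c)
    print(th,np.round(q,4),"units x,z",round((q[0]-prev[0])/.04,2),round(-(q[1]-prev[1])/.04,2));prev=q
for n in("scene","top"):
    d=manip.get_image(n);a=d["pixels"][:,:,::-1]
    a=a[150:350,330:500] if n=="scene" else a[150:290,110:290]
    cv2.imwrite(f"pics/{n}1.png",cv2.resize(a,None,fx=3,fy=3))
a=[cv2.resize(cv2.imread(f"pics/{n}1.png"),(400,400)) for n in("scene","top")];cv2.imwrite("pics/b1.png",np.hstack(a))
E
```

```text
-0.039836281720274466 0.07051542358649075 -0.0029689097860058104 [-0.42747213 -0.74700609 -1.11817284]
1.5 [-0.008  0.085] units x,z 0.8 -0.36
1.3 [0.0092 0.0841] units x,z 0.43 0.02
1.1 [0.0262 0.0797] units x,z 0.42 0.11
0.9 [0.0422 0.0719] units x,z 0.4 0.2
0.7 [0.0566 0.0608] units x,z 0.36 0.28
0.5 [0.0686 0.0469] units x,z 0.3 0.35
0.35 [0.0757 0.0349] units x,z 0.18 0.3
0.2 [0.0811 0.0217] units x,z 0.13 0.33
0.1 [0.0835 0.0125] units x,z 0.06 0.23
0 [0.085 0.003] units x,z 0.04 0.24
```

View pics/b1.png

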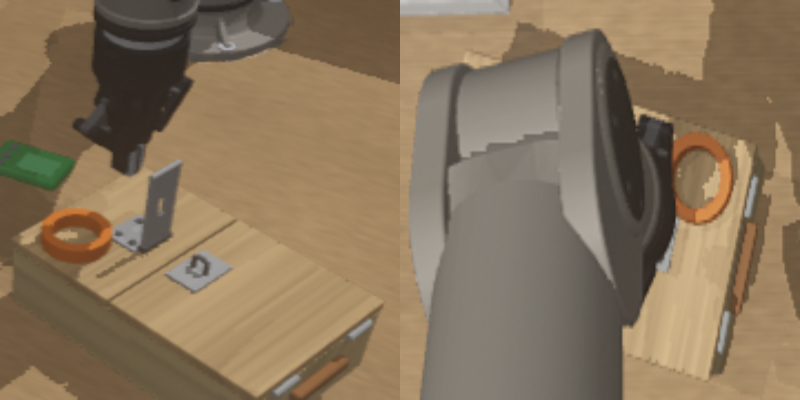

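The scene half shows the shut fingers at (130,160), just behind the upright hasp at (162,205) and clear of the tape. I'll start the push.

Emit:
send_rows(increments=[0.4,0.05,-0.15,0,0,0,0,0.4,0,-0.15,0,0,0,0,0.22,0,0,0,0,0,0,0.21,0,0.02,0,0,0,0,0.21,0,0.05,0,0,0,0,0.21,0,0.06,0,0,0,0,0.2,0,0.1,0,0,0,0,0.2,0,0.1,0,0,0,0,0,0,0,0,0,0,0])

```text
t: 4.62
eef_pos: [0.5704, 0.2527, 0.1786]
tool_rot: [-2.477, -1.93, 0.002]
contact_force: [-0.4, 0.8, 0.1]
gripper_width: -0.0
```

```bash
python3 - <<'E'
from h import *
from rig import manip
s=manip.get_state();p=s['eef_pos']-H;print(p@ey,p[2],p@ex,s['contact_force'])
d=manip.get_image("scene");a=d["pixels"][150:350,330:500,::-1]
cv2.imwrite("pics/s2.png",cv2.resize(a,None,fx=2.5,fy=2.5))
E
```

```text
0.045582517948645936 0.07260105067417431 0.0006826394317868875 [-0.37118154  0.82473822  0.11765694]
```

View pics/s2.png

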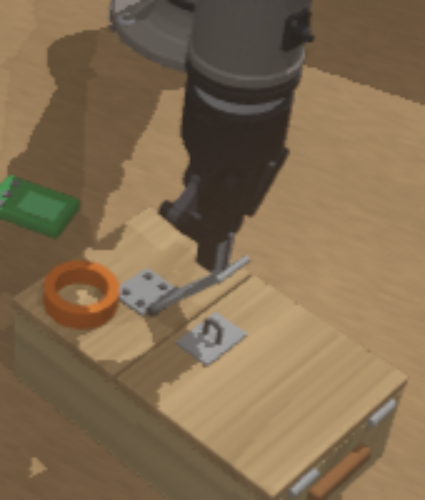

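The hasp now leans forward at about 0.8 rad, with its end at (235,268) under the fingertip. I'll keep following the arc.

Emit:
send_rows(increments=[0.14,0,0.14,0,0,0,0,0.14,0,0.14,0,0,0,0,0.15,0,0.18,0,0,0,0,0.15,0,0.18,0,0,0,0,0.09,0,0.15,0,0,0,0,0.09,0,0.15,0,0,0,0,0.07,0,0.17,0,0,0,0,0.07,0,0.17,0,0,0,0,0,0,0,0,0,0,0])

```text
t: 5.42
eef_pos: [0.579, 0.286, 0.127]
tool_rot: [-2.479, -1.929, 0.004]
contact_force: [0.0, 0.9, 0.5]
gripper_width: -0.001
```

```bash
python3 - <<'E'
from h import *
from rig import manip
s=manip.get_state();p=s['eef_pos']-H;print(p@ey,p[2],p@ex,s['contact_force'])
d=manip.get_image("scene");a=d["pixels"][180:340,330:500,::-1]
cv2.imwrite("pics/s3.png",cv2.resize(a,None,fx=3.5,fy=3.5))
E
```

```text
0.08001151002764084 0.02101266660259797 0.0006577063335513309 [0.03486559 0.88133953 0.50987468]
```

View pics/s3.png

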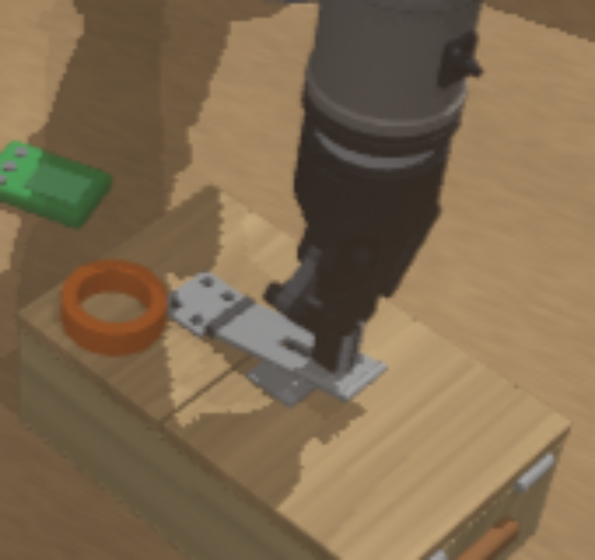

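The strap is nearly down. The fingertip at (335,365) sits past the slot, near the rolled end. Next I'll press it down gently.

Emit:
send_rows(increments=[0.06,0,0.12,0,0,0,0,0.04,0,0.12,0,0,0,0,0.03,0,0.1,0,0,0,0,0,0,0.05,0,0,0,0,0,0,0.05,0,0,0,0,0,0,0,0,0,0,0])

```text
t: 5.97
eef_pos: [0.581, 0.2908, 0.1109]
tool_rot: [-2.48, -1.928, 0.0]
contact_force: [0.5, 0.6, 0.6]
gripper_width: 0.001
```

Emit:
send_rows(increments=[0,0,0.03,0,0,0,0,0,0,0.03,0,0,0,0,0,0,0,0,0,0,0])

```text
t: 6.22
eef_pos: [0.5812, 0.2907, 0.1088]
tool_rot: [-2.48, -1.928, 0.0]
contact_force: [0.2, 0.4, -0.6]
gripper_width: -0.001
```

Emit:
send_rows(increments=[0,0,0.03,0,0,0,0,0,0,0,0,0,0,0])

```text
t: 6.38
eef_pos: [0.5813, 0.2906, 0.1081]
tool_rot: [-2.48, -1.928, -0.0]
contact_force: [-1.0, 0.1, 3.2]
gripper_width: 0.001
```

Emit:
send_rows(increments=[0,0,0.03,0,0,0,0,0,0,0,0,0,0,0])

```text
t: 6.55
eef_pos: [0.5814, 0.2906, 0.108]
tool_rot: [-2.48, -1.927, -0.001]
contact_force: [-4.8, -1.1, 11.0]
gripper_width: -0.0
```

Emit:
send_rows(increments=[0,0,0.03,0,0,0,0,0,0,0,0,0,0,0])

```text
t: 6.72
eef_pos: [0.5815, 0.2906, 0.1077]
tool_rot: [-2.48, -1.927, -0.001]
contact_force: [-6.4, -2.1, 18.9]
gripper_width: -0.0
```

It is on a hard stop: z = 0.108 and the force is rising. I'll lift straight up and back off.

Emit:
send_rows(increments=[0,0,-0.1,0,0,0,0,0,0,-0.4,0,0,0,0,0,0,-0.8,0,0,0,0,0,0,-0.9,0,0,0,0,0,0,-0.9,0,0,0,0,0.8,0,-0.2,0,0,0,0,0.9,0,0,0,0,0,0,0.9,0,0,0,0,0,0,0.9,0,0,0,0,0,0,0.9,0,0,0,0,0,0])

```text
t: 7.55
eef_pos: [0.6247, 0.4628, 0.2372]
tool_rot: [-2.48, -1.928, 0.0]
contact_force: [0.4, -0.8, -0.3]
gripper_width: -0.003
```

Emit:
send_rows(increments=[0.9,-0.5,0,0,0,0,0,0.9,-0.5,0,0,0,0,0,0.9,-0.5,0,0,0,0,0,0.9,-0.5,0,0,0,0,0,0,0,0,0,0,0,0])

```text
t: 7.97
eef_pos: [0.5749, 0.6314, 0.2345]
tool_rot: [-2.463, -1.939, 0.002]
contact_force: [-3.0, 1.3, -0.8]
gripper_width: 0.003
```

```bash
python3 - <<'E'
from h import *
from rig import manip
print(manip.get_state()['eef_pos'])
o=[]
for n in("scene","top"):
    d=manip.get_image(n);a=d["pixels"][:,:,::-1].copy()
    print(n,proj(d,[P(.1,0),P(.103,0,.018),P(.103,0,-.018)]).round(1).tolist())
    a=a[220:350,325:495] if n=="scene" else a[155:285,110:280]
    o.append(cv2.resize(a,(400,306),interpolation=cv2.INTER_CUBIC))
    o.append(cv2.resize(d["pixels"][:,:,::-1],(400,300)))
cv2.imwrite("pics/f.png",np.vstack([np.hstack([o[0],o[2]]),np.hstack([o[1][:290],o[3][:290]])]))
E
```

```text
[0.57493621 0.6314492  0.23453296]
scene [[432.1, 296.2], [427.6, 301.7], [438.9, 292.4]]
top [[168.0, 217.2], [168.8, 208.3], [164.2, 225.5]]
```

View pics/f.png

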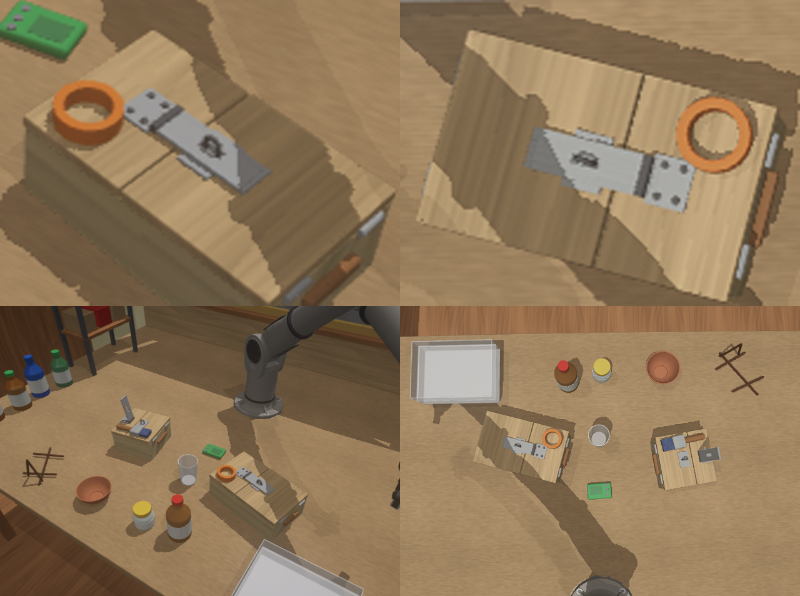

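The long hasp lies flat with the staple up through its slot at (212,147). The rolled end is at (252,178), which matches the predicted closed position. The short hasp still stands and the tape hasn't moved.

```bash
python3 -c "
from rig import manip
s=manip.get_state();print(s['t'],s['contact_force']);print(manip.job_done())"
```

```text
8.0667 [-0.12666237 -0.48075535 -0.83546308]
the job is handed in; nothing more can be done
None
```

The longer case is fastened. With the fingers shut, I swung its hasp over from about 1.5 rad and pressed it onto its stop at z ≈ 0.108 m with about 19 N. I then lifted off and backed away, and handed the job in at about 8 s.

Both camera views afterwards show the hasp flat on the lid with the staple standing up through the slot. In the scene view the rolled end sits within a pixel or two of where it should be when closed. The shorter case's hasp still stands open, the tape roll has not moved, and the robot is touching nothing. No check failed or disagreed.

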